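# Stir the drying beads

## Task

Take the wooden-handled stirring rod from its stand and stir the white drying beads in their dish with it: foot down near the dish's floor, at least two full wide turns round the middle, so that the beads get pushed around. Keep all the beads in the dish and do not touch them with the fingers; then put the rod back upright in its stand, fully home, and let go.

Things in the scene. Friction and masses are not known exactly. Their poses are not given: they have to be found in the camera images.
- stir_rod: stirring rod, 198 mm long, 90 g, standing upright in the stand's socket, foot down: a straight steel shaft 12 mm in diameter with a flat foot, and at 125 to 195 mm above the foot a round light wooden handle 20 mm in diameter to grip from above (any yaw). Origin at the centre of the foot, z axis up along the rod. It may lean up to 5 degrees in its socket
- bead_dish: round open steel dish that holds the beads, fixed to the bench: 100 mm outside diameter, 38 mm tall, wall 4 mm (inside radius 46 mm), flat floor 4 mm above the bench. Origin at the centre of its underside, z up; its yaw varies and has no meaning. An equal dish on the other side of the stand is empty and not used. With the rod's foot 5 mm above the dish's floor, circling 25 mm from the middle, the shaft reaches nearly all the beads without touching the wall
- rod_stand: rod stand, fixed to the bench: a wooden block 70 x 70 x 65 mm on an 86 mm square rubber foot, with one vertical round socket in the middle of its top: bore 16 mm wide, widened by a 45 degree funnel 12 mm deep at its mouth (about 40 mm wide at the top), bottom 10 mm above the bench. Origin at the centre of its underside, z up. Fully home, the rod's foot is on the socket's bottom, 10 mm above this origin
- bead_1: one of six equal chunky white ceramic drying beads: a short cylinder 18 mm across, 14 mm tall, standing loose on the dish's floor; origin at the centre of its underside as it first stands
- bead_2: one of six equal chunky white ceramic drying beads: a short cylinder 18 mm across, 14 mm tall, standing loose on the dish's floor; origin at the centre of its underside as it first stands
- bead_3: one of six equal chunky white ceramic drying beads: a short cylinder 18 mm across, 14 mm tall, standing loose on the dish's floor; origin at the centre of its underside as it first stands
- bead_4: one of six equal chunky white ceramic drying beads: a short cylinder 18 mm across, 14 mm tall, standing loose on the dish's floor; origin at the centre of its underside as it first stands
- bead_5: one of six equal chunky white ceramic drying beads: a short cylinder 18 mm across, 14 mm tall, standing loose on the dish's floor; origin at the centre of its underside as it first stands
- bead_6: one of six equal chunky white ceramic drying beads: a short cylinder 18 mm across, 14 mm tall, standing loose on the dish's floor; origin at the centre of its underside as it first stands

How it is judged:
By the outcome, as a careful person would: the job done as asked, in the order asked, and still so for the second after the job is handed in, with the robot touching nothing.
It also fails if it takes over 70 s, if anything falls off the work surface, if the arm or the gripper's body presses on something with over 40 N, if the wrist force passes 120 N, or if a joint passes its speed limit or range.

## Robot

A 7-joint arm with a two-finger parallel gripper is mounted at the origin on a cart in front of the work surface, level with it; the furniture and walls round the work are solid. World frame = base frame: x ahead of the robot, y to its left, z up, the work surface at z = 0. Lengths are in m, angles in rad, forces in N, time in s.
With the tool pointing down it reaches from about 0.4 to 0.9 m from the base axis. Payload 5.6 kg.
Tool frame: the origin (TCP) lies midway between the tips of the shut fingers; the grasp point (between the pads) lies 19 mm behind it; z points along the fingers, y is the line along which they close (so a half turn about z gives the same grasp; the last joint's range is limited). The gripper opens to 92 mm and grips with 3 to 60 N. Pads are 20 mm wide; open, the fingers measure 128 mm over their backs; the gripper's body (75 mm by 189 mm) begins 69 mm behind the grasp point.
Start: joints at [-1.222, 0.468, -0.012, 1.603, 0.006, 1.071, -0.056], TCP at [0.248, 0.601, 0.215] pointing down, gripper open.
Joint ranges: [-2.53, 2.53], [-0.31, 2.02], [-1.57, 1.55], [0.28, 2.44], [-1.29, 4.43], [0.15, 1.84], [-2.92, 2.92]. Speed limits (rad/s): [2.57, 2.57, 3.14, 3.14, 3.14, 3.14, 3.14].

## Interface

Orientations are given as a unit quaternion [x, y, z, w].
In Python, from plant import telemetry, optics, arm, models gives the robot as it stands. The module is installed in compiled form; this text tells all that it offers.
- The arm moves only by the tool drive_tool, never from a script. Its argument "deltas" is a list of rows, each a list of 6 numbers: the shift along the tool's x, y, z as a fraction of full scale, then the turn, a rotation vector about the tool's x, y, z as a fraction of full scale. A call has 1 to 10 rows; each row shifts and turns the commanded pose from where the row before left it, along the tool's axes as they then stand; what a row does not reach is not made up. Full scale, the value 1, is 0.02 m for a shift and 2 pi rad for a turn. A row lasts 1/12 s, in which the tool goes at most 41.7 mm and 7.16 degrees, less where a joint would pass 70% of its speed; a pose out of reach is approached as far as the arm can. A call with a number of a shift or a turn outside -1 to 1 is refused whole. A call with a gripper value outside its range is refused whole. "gripper" is the finger opening in mm, from 0 to 91.9, set as the call begins (left out, the last holds). The fingers move at their own pace and stop on an object; "grip_force" is the grip in N (left out, the last holds). Time passes only in rows, so rows that do not move let the fingers close. It gives the time, the measured TCP pose, the force, the opening and the grip force at its end, in the units of the state.
- telemetry.observe(): the state, without advancing time (a new reading comes with each control period).
- optics.get_image(name): name is "scene" or "top" or "wrist"; returns a dict with "color" (480x640x3 uint8, blue, green, red), "fx", "fy", "cx", "cy" (pixels), "dist" ([k1, k2, p1, p2, k3] as OpenCV has them; the pictures are not rectified), "T" (4x4, takes a point from camera to world coordinates). Camera axes: x right, y down, z forward; pixel columns grow to the right and rows downward; lengths in m; the calibration is good to about 2 mm. A picture is of the moment at which its call begins. There is no depth.
- arm.job_done(): hands the job in; it is judged then, once.
Trained networks look in a picture, given as the dict that the camera call returned (one of the last four; its "shot" number tells which), for a name from the list of things; names that differ only in an ending like _2 or _b are one class to them, and where a whole thing is asked for, a point or a joint stands for the part that bears it (a point fixed in the world has none). Each returns a list of dicts, best first, with "conf" (0 to 1); they miss things now and then, are a little off and sometimes report something else, mostly with a low value. They report only what shows in the picture. A call takes as long as a camera call.
- models.spot_in(picture, label): "position" ([x, y, z] in m, in world coordinates, good to about 4 mm: the middle of the surface that is visible of it).
The state is a dict: "time": time; "q": joint angles; "joint_velocities": joint speeds; "effort": joint torques, N m; "tool_pos": TCP position; "ee_rot": TCP orientation; "wrist_force": force on the tool from outside, world axes, zero at the start; "wrist_torque": the same for the moment, N m; "finger_gap": finger opening in m; "gripper_force": force on a finger pad.
Only numpy, scipy, OpenCV 4.12 (cv2) and the standard library are available. Lean on these libraries where they do the work, as an engineer would, in place of code of your own. Each camera call takes 0.05 s, during which the arm holds its last target. There are 200 camera calls.

## Working session

There is one attempt and no reset: what is moved stays moved. The work goes in short steps, Python scripts to look and compute and a tool call to move; the robot and the scene stay as the last step left them, time stands still between calls to the robot, and variables do not carry over. Pictures are saved under pics/ and viewed, at most 11 in all, crops included, and the job is handed in when it is done.

Besides the shell and the picture viewer there is one more tool, called after "Call:" as name(argument=value, ...), one argument or row to a line, values as JSON. drive_tool: Moves the arm, as the interface text tells. Shift numbers are shares of 0.02 m and turn numbers shares of 2 pi rad, none past 1 either way. Its arguments: {"type":"object","properties":{"deltas":{"type":"array"},"gripper":{"type":"number"},"grip_force":{"type":"number"}},"required":["deltas"]}

```bash
mkdir -p pics; cat > h.py <<'E'
import numpy as np,cv2
from plant import telemetry,optics,arm,models
def ray(p,u,v):
    K=np.array([[p['fx'],0,p['cx']],[0,p['fy'],p['cy']],[0,0,1.]])
    a=cv2.undistortPoints(np.array([[[u,v]]],float),K,np.array(p['dist'],float))[0,0]
    T=np.array(p['T']);return T[:3,3],T[:3,:3]@np.array([a[0],a[1],1])
def atz(p,u,v,z):
    o,d=ray(p,u,v);return o+d*(z-o[2])/d[2]
def proj(p,X):
    K=np.array([[p['fx'],0,p['cx']],[0,p['fy'],p['cy']],[0,0,1.]])
    T=np.linalg.inv(np.array(p['T']));r=cv2.Rodrigues(T[:3,:3])[0]
    return cv2.projectPoints(np.array(X,float).reshape(-1,3),r,T[:3,3],K,np.array(p['dist'],float))[0][:,0]
E
python3 - <<'E'
from h import *
s=telemetry.observe();print(s)
for n in ['scene','top']:
    p=optics.get_image(n);cv2.imwrite(f'pics/{n}0.png',p['color']);print(n,np.round(p['T'],3).tolist())
    for l in ['stir_rod','bead_dish','rod_stand','bead_1']:
        print(l,[(np.round(d['position'],3).tolist(),round(d['conf'],2)) for d in models.spot_in(p,l)[:8]])
E
```

```text
{'time': 0.0, 'q': array([-1.22202451,  0.46837314, -0.011615  ,  1.60362418,  0.005989  ,
        1.07142583, -0.05628717]), 'joint_velocities': array([ 0.00024814, -0.00079399, -0.0021797 , -0.00033607,  0.00018677,
       -0.00045029,  0.00028002]), 'effort': array([ 2.35180760e-04, -5.20555687e+01, -1.21025619e-02, -2.43755794e+01,
       -5.65747311e-02,  1.69427565e-02,  1.47752612e-04]), 'tool_pos': array([0.24801552, 0.60017817, 0.21364276]), 'ee_rot': array([ 1.94657830e-01,  9.80870798e-01, -8.89800827e-04, -1.20425498e-04]), 'wrist_force': array([ 0.76513085,  0.19118074, -0.19437344]), 'wrist_torque': array([-0.03217601, -0.03176194,  0.00192929]), 'gripper_force': 0.0, 'finger_gap': 0.09190340605264306}
scene [[0.602, -0.419, 0.68, -0.048], [-0.798, -0.306, 0.519, -0.476], [-0.009, -0.855, -0.518, 0.468], [0.0, 0.0, 0.0, 1.0]]
stir_rod [([0.51, -0.027, 0.158], 0.87)]
bead_dish [([0.493, -0.227, 0.016], 0.8)]
rod_stand [([0.49, -0.039, 0.036], 0.79)]
bead_1 [([0.513, -0.246, 0.015], 0.55), ([0.511, -0.217, 0.012], 0.47), ([0.482, -0.202, 0.014], 0.43)]
top [[0.004, -0.997, 0.072, 0.446], [-1.0, -0.006, -0.03, -0.007], [0.03, -0.071, -0.997, 0.949], [0.0, 0.0, 0.0, 1.0]]
stir_rod []
bead_dish [([0.486, -0.231, 0.003], 0.61), ([0.51, -0.017, 0.204], 0.53)]
rod_stand [([0.512, -0.018, 0.065], 0.79), ([0.511, -0.016, 0.209], 0.34)]
bead_1 [([0.512, -0.212, 0.019], 0.63), ([0.485, -0.192, 0.02], 0.59), ([0.489, -0.254, 0.018], 0.39)]
```

View pics/scene0.png

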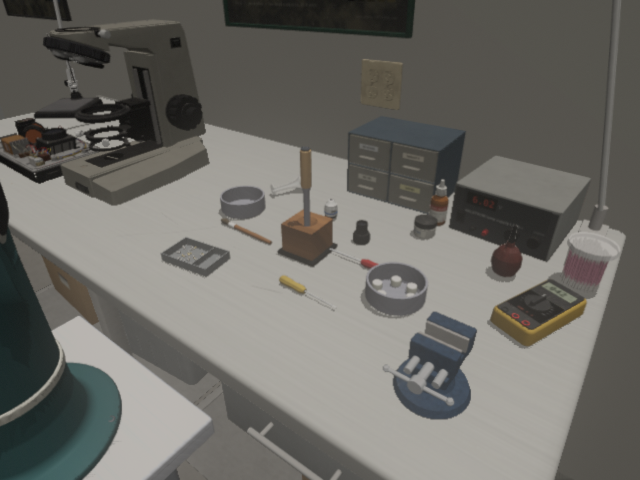

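View pics/top0.png

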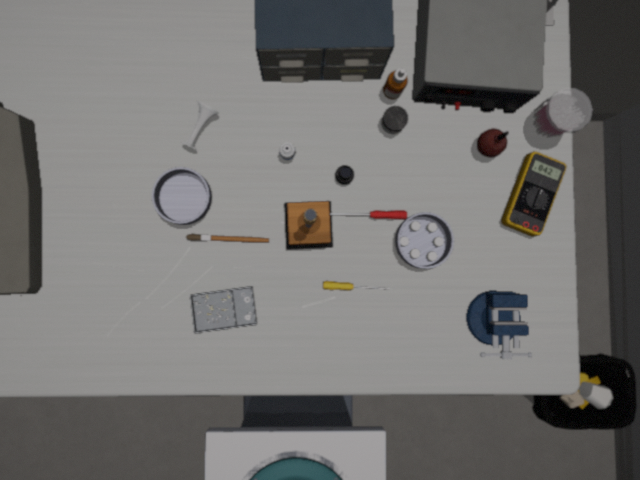

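The scene picture shows the rod in the stand, with its handle top at (306,150) and the block at (307,240). The bead dish is at (395,287). In the top picture the stand is at (309,225), the rod top at (310,213) and the bead dish at (423,241).

```bash
python3 - <<'E'
from h import *
p=optics.get_image('top');s=optics.get_image('scene')
f=lambda *a:print(a[1:],np.round(atz(*a),3))
g=lambda c:cv2.cvtColor(c,cv2.COLOR_BGR2GRAY)
for c in [(395,241),(451,241),(423,214),(423,269)]:f(p,*c,.038)
for c in [(287,203),(331,202),(332,246),(288,247)]:f(p,*c,.065)
f(p,310,215,.208)
for c in [(40,180),(40,290)]:f(p,*c,.0)
for c in [(80,190),(205,150),(100,205)]:f(s,*c,.0)
f(s,365,290,.038)
f(s,306,150,.208);f(s,307,222,.065)
i=cv2.resize(p['color'][180:280,280:470],None,fx=4,fy=4,interpolation=2)
j=cv2.resize(s['color'][140:320,255:435],None,fx=3,fy=3,interpolation=2)[:400]
o=np.zeros((600,800,3),np.uint8)
i=cv2.resize(p['color'][190:280,280:460],(400,200),interpolation=2)
j=cv2.resize(s['color'][140:320,255:435],(600,600),interpolation=2)
cv2.imwrite('pics/s1.png',cv2.convertScaleAbs(j,alpha=1.5))
cv2.imwrite('pics/t1.png',cv2.convertScaleAbs(cv2.resize(p['color'][190:280,280:460],(800,400),interpolation=2),alpha=1.8))
E
```

```text
(395, 241, 0.038) [ 0.487 -0.172  0.038]
(451, 241, 0.038) [ 0.487 -0.27   0.038]
(423, 214, 0.038) [ 0.535 -0.221  0.038]
(423, 269, 0.038) [ 0.438 -0.22   0.038]
(287, 203, 0.065) [0.549 0.018 0.065]
(331, 202, 0.065) [ 0.552 -0.057  0.065]
(332, 246, 0.065) [ 0.477 -0.059  0.065]
(288, 247, 0.065) [0.475 0.015 0.065]
(310, 215, 0.208) [ 0.516 -0.019  0.208]
(40, 180, 0.0) [0.595 0.464 0.   ]
(40, 290, 0.0) [0.399 0.456 0.   ]
(80, 190, 0.0) [0.396 0.616 0.   ]
(205, 150, 0.0) [0.775 0.58  0.   ]
(100, 205, 0.0) [0.38  0.495 0.   ]
(365, 290, 0.038) [ 0.433 -0.203  0.038]
(306, 150, 0.208) [ 0.509 -0.03   0.208]
(307, 222, 0.065) [ 0.513 -0.025  0.065]
```

View pics/t1.png

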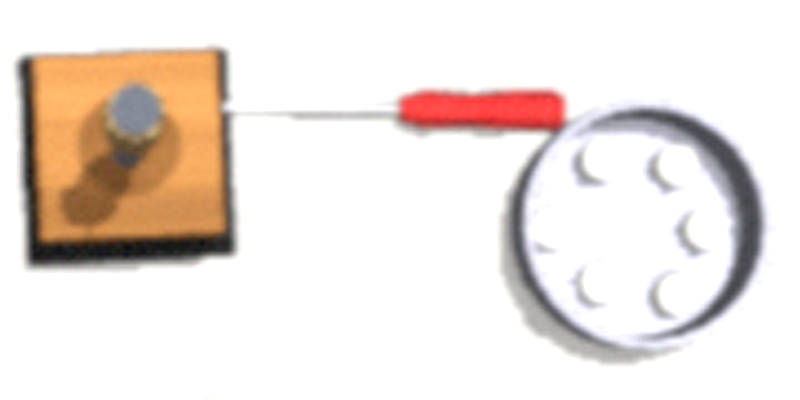

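View pics/s1.png

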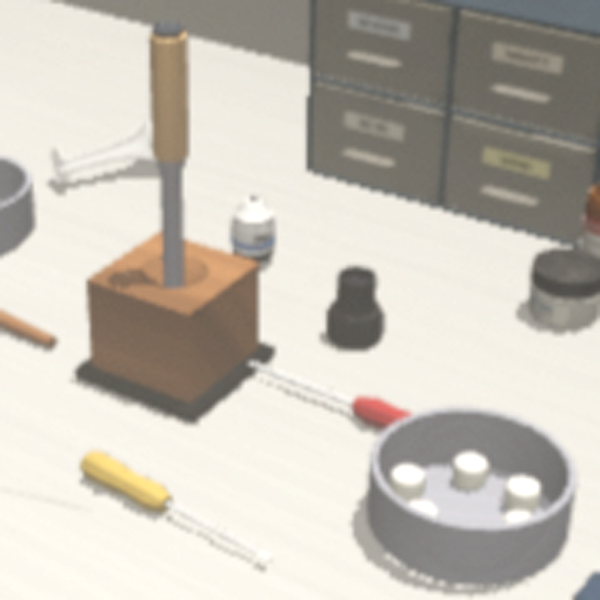

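Call:
drive_tool(
  deltas=[
    [0, -0.9, -0.5, 0, 0, -0.0125],
    [0, -0.9, -0.5, 0, 0, -0.0125],
    [0, -0.9, -0.5, 0, 0, -0.0125],
    [0, -0.9, -0.5, 0, 0, -0.0125],
    [0, -0.9, -0.5, 0, 0, -0.0125],
    [0, -1, -0.5, 0, 0, 0],
    [0, -1, -0.5, 0, 0, 0],
    [0, -1, -0.5, 0, 0, 0],
    [-0.2, -1, -0.5, 0, 0, 0],
    [-0.3, -1, 0, 0, 0, 0],
  ],
  gripper=60,
)

```text
time: 1.43
tool_pos: [0.2375, 0.4138, 0.3067]
ee_rot: [-0.001, 1.0, 0.002, 0.001]
wrist_force: [0.7, 0.1, -0.3]
finger_gap: 0.0598
gripper_force: 0.0
```

Call:
drive_tool(
  deltas=[
    [-0.6, -1, 0, 0, 0, 0],
    [-0.6, -1, 0, 0, 0, 0],
    [-0.6, -1, 0, 0, 0, 0],
    [-0.6, -1, 0, 0, 0, 0],
    [-0.6, -1, 0, 0, 0, 0],
    [-0.6, -1, 0, 0, 0, 0],
    [-0.6, -1, 0, 0, 0, 0],
    [-0.6, -1, 0, 0, 0, 0],
    [-0.6, -1, 0, 0, 0, 0],
    [-0.6, -1, 0, 0, 0, 0],
  ],
)

```text
time: 2.27
tool_pos: [0.3581, 0.2128, 0.3049]
ee_rot: [-0.0, 1.0, 0.0, 0.0]
wrist_force: [0.7, -0.3, -0.3]
finger_gap: 0.06
gripper_force: 0.0
```

```bash
python3 - <<'E'
from h import *
p=optics.get_image('top')
print(atz(p,309.5,222.9,.065),atz(p,310.4,214.7,.208),atz(p,423.5,240.6,.038))
from scipy.spatial.transform import Rotation as R
s=telemetry.observe();print(s['tool_pos'],R.from_quat(s['ee_rot']).as_matrix().round(3),s['q'])
E
```

```text
[ 0.51575456 -0.02083234  0.065     ] [ 0.51625897 -0.01984686  0.208     ] [ 0.48787572 -0.22183004  0.038     ]
[0.36046249 0.20882518 0.30497941] [[-1.     0.005  0.002]
 [ 0.005  1.    -0.001]
 [-0.002 -0.001 -1.   ]] [-0.79190773 -0.04385792  0.18016821  2.03062974  0.01044937  1.15334263
  0.94974591]
```

Call:
drive_tool(
  deltas=[
    [-0.7, -1, 0, 0, 0, 0],
    [-0.7, -1, 0, 0, 0, 0],
    [-0.7, -1, 0, 0, 0, 0],
    [-0.7, -1, 0, 0, 0, 0],
    [-0.7, -1, 0, 0, 0, 0],
    [-0.7, -1, 0, 0, 0, 0],
    [-0.7, -1, 0, 0, 0, 0],
    [-0.7, -1, 0, 0, 0, 0],
    [-0.7, -1, 0, 0, 0, 0],
    [-0.7, -1, 0, 0, 0, 0],
  ],
)

```text
time: 3.15
tool_pos: [0.4984, 0.0131, 0.3048]
ee_rot: [-0.0, 1.0, 0.0, 0.0]
wrist_force: [0.3, -0.6, -0.2]
finger_gap: 0.0599
gripper_force: 0.0
```

Call:
drive_tool(
  deltas=[
    [-0.4, -1, 0, 0, 0, 0],
    [-0.3, -0.5, 0, 0, 0, 0],
    [0, 0, 0, 0, 0, 0],
    [0, 0, 0, 0, 0, 0],
  ],
)

```text
time: 3.48
tool_pos: [0.5118, -0.0159, 0.3045]
ee_rot: [0.0, 1.0, 0.0, -0.0]
wrist_force: [0.9, 1.1, 0.0]
finger_gap: 0.06
gripper_force: 0.0
```

```bash
python3 - <<'E'
from h import *
s=telemetry.observe();print(s['tool_pos'],s['ee_rot'],s['time'])
w=optics.get_image('wrist');p=optics.get_image('scene')
print(np.round(w['T'],3))
for q in (w,p):
  for l in ['stir_rod','rod_stand']:
    print(l,[(np.round(d['position'],3).tolist(),round(d['conf'],2)) for d in models.spot_in(q,l)[:8]])
o=np.zeros((600,800,3),np.uint8);o[:480,:640]=w['color'];cv2.imwrite('pics/w1.png',cv2.convertScaleAbs(w['color'],alpha=1.5))
E
```

```text
[ 0.51176024 -0.01593881  0.30450244] [ 1.17413719e-04  9.99999979e-01  9.14180167e-05 -1.44178628e-04] 3.4833
[[ 0.001  0.971  0.239  0.445]
 [ 1.    -0.001  0.001 -0.016]
 [ 0.001  0.239 -0.971  0.475]
 [ 0.     0.     0.     1.   ]]
stir_rod [([0.512, -0.022, 0.198], 0.73)]
rod_stand [([0.503, -0.016, 0.065], 0.89)]
stir_rod [([0.51, -0.025, 0.158], 0.58)]
rod_stand [([0.49, -0.036, 0.04], 0.93)]
```

View pics/w1.png

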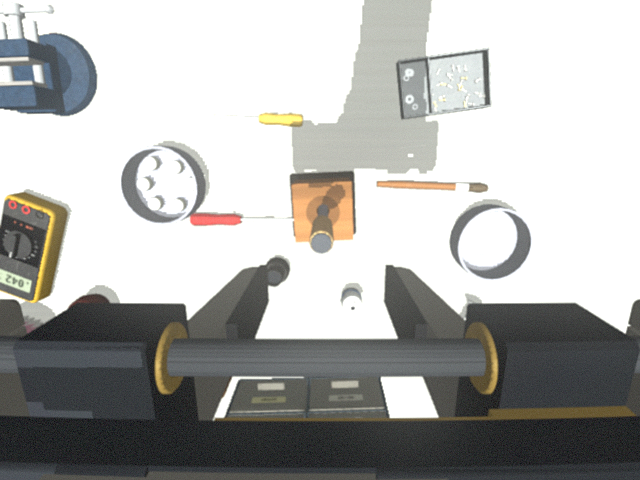

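The wrist view shows the rod top at (321,242) and the shaft entering the socket at about (323,207). The stand's top face spans about x 292–354 and y 180–241. The bead dish is centred near (163,184).

```bash
python3 - <<'E'
from h import *
w=optics.get_image('wrist')
for c in [(321,242,.208),(323,207,.06),(323,211,.065),(163,184,.038)]: print(c,np.round(atz(w,*c),4))
g=w['color'];hsv=cv2.cvtColor(g,cv2.COLOR_BGR2HSV)
m=((hsv[...,0]<22)&(hsv[...,1]>110)).astype(np.uint8)
m[:165]=0;m[255:]=0;m[:,:280]=0;m[:,365:]=0
ys,xs=np.nonzero(m);print(xs.min(),xs.max(),ys.min(),ys.max())
r=cv2.minAreaRect(np.c_[xs,ys].astype(np.float32));print(r,cv2.boxPoints(r).round())
u=cv2.resize(g[150:270,260:380],(600,600),interpolation=2);v=cv2.resize(g[135:235,110:215],None,fx=1,fy=1)
cv2.imwrite('pics/w2.png',cv2.convertScaleAbs(u,alpha=1.3))
E
```

```text
(321, 242, 0.208) [ 0.5151 -0.0191  0.208 ]
(323, 207, 0.06) [ 0.5111 -0.0185  0.06  ]
(323, 211, 0.065) [ 0.515  -0.0185  0.065 ]
(163, 184, 0.038) [ 0.4857 -0.2177  0.038 ]
291 352 181 240
((321.85845947265625, 210.7452850341797), (57.77151107788086, 59.769622802734375), 87.51044464111328) [[291. 183.]
 [350. 181.]
 [353. 238.]
 [293. 241.]]
```

View pics/w2.png

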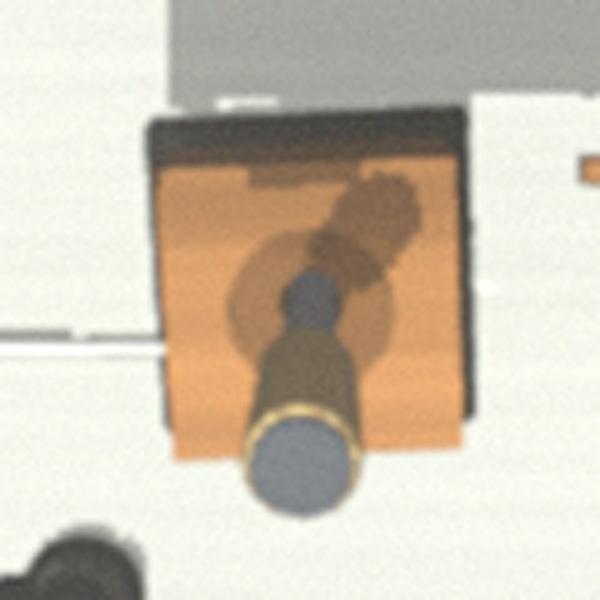

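Call:
drive_tool(
  deltas=[
    [-0.18, -0.2, 0, 0, 0, 0],
    [0, 0, 0.9, 0, 0, 0],
    [0, 0, 0.9, 0, 0, 0],
    [0, 0, 0.9, 0, 0, 0],
    [0, 0, 0.9, 0, 0, 0],
    [0, 0, 0.9, 0, 0, 0],
    [0, 0, 0.9, 0, 0, 0],
    [0, 0, 0.9, 0, 0, 0],
    [0, 0, 0.9, 0, 0, 0],
    [0, 0, 0.3, 0, 0, 0],
  ],
)

```text
time: 4.67
tool_pos: [0.5142, -0.0202, 0.1524]
ee_rot: [-0.0, 1.0, -0.0, -0.002]
wrist_force: [-0.7, -0.2, -0.1]
finger_gap: 0.06
gripper_force: 0.0
```

Call:
drive_tool(
  deltas=[
    [0, 0, 0, 0, 0, 0],
    [0, 0, 0, 0, 0, 0],
    [0, 0, 0, 0, 0, 0],
    [0, 0, 0, 0, 0, 0],
    [0, 0, 0, 0, 0, 0],
    [0, 0, 0, 0, 0, 0],
    [0, 0, 0, 0, 0, 0],
  ],
  gripper=0,
  grip_force=40,
)

```text
time: 5.25
tool_pos: [0.5159, -0.02, 0.1552]
ee_rot: [-0.0, 1.0, 0.0, 0.001]
wrist_force: [-1.3, -1.3, 1.2]
finger_gap: 0.0196
gripper_force: 40.0
```

Call:
drive_tool(
  deltas=[
    [0, 0, -0.2, 0, 0, 0],
    [0, 0, -0.4, 0, 0, 0],
    [0, 0, -0.5, 0, 0, 0],
    [0, 0, -0.5, 0, 0, 0],
    [0, 0, -0.5, 0, 0, 0],
    [0, 0, -0.5, 0, 0, 0],
    [0, 0, -0.5, 0, 0, 0],
    [0, 0, -0.5, 0, 0, 0],
    [0, 0, -0.4, 0, 0, 0],
    [0, 0, 0, 0, 0, 0],
  ],
)

```text
time: 6.08
tool_pos: [0.5166, -0.02, 0.2366]
ee_rot: [-0.0, 1.0, 0.0, 0.002]
wrist_force: [0.3, -0.7, -1.6]
finger_gap: 0.0192
gripper_force: 40.0
```

```bash
python3 - <<'E'
from h import *
s=telemetry.observe();t=s['tool_pos'];print(t,s['wrist_force'],s['finger_gap'],s['wrist_torque'],s['ee_rot'])
w=optics.get_image('scene')
for z in (-.145,-.1,-.06,-.02): print(z,proj(w,t+[0,0,z]).round(1))
c=w['color'][90:270,220:400]
cv2.imwrite('pics/s2.png',cv2.convertScaleAbs(cv2.resize(c,(600,600),interpolation=2),alpha=1.5))
E
```

```text
[ 0.51656761 -0.02001716  0.23660897] [ 0.33159983 -0.73842471 -1.59050259] 0.019221089771574173 [-0.01944769  0.0212618   0.0348827 ] [-4.29359943e-04  9.99998495e-01  2.94811057e-04  1.65483694e-03]
-0.145 [[305.9 208. ]]
-0.1 [[305.4 185.7]]
-0.06 [[304.8 164.8]]
-0.02 [[304.3 142.7]]
```

View pics/s2.png

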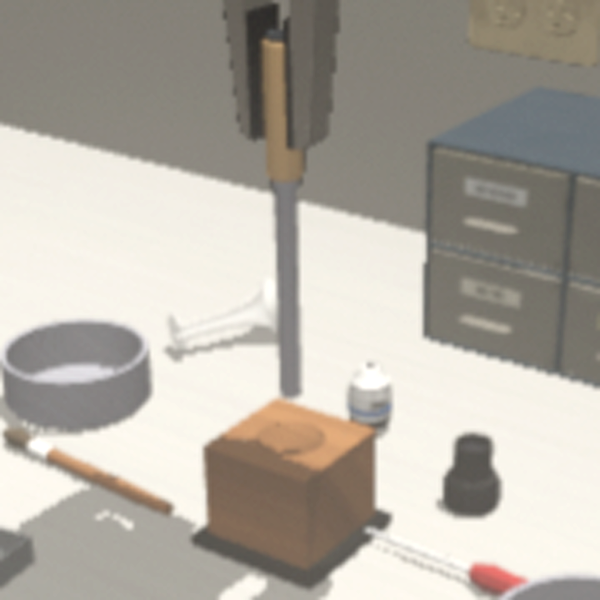

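The rod is held with its foot at crop (291,394), almost exactly where predicted and nearly upright. I'll move over the dish next.

Call:
drive_tool(
  deltas=[
    [0.15, -0.6, 0, 0, 0, 0],
    [0.15, -1, 0, 0, 0, 0],
    [0.15, -1, 0, 0, 0, 0],
    [0.15, -1, 0, 0, 0, 0],
    [0.15, -1, 0, 0, 0, 0],
    [0.15, -1, 0, 0, 0, 0],
    [0.15, -1, 0, 0, 0, 0],
    [0.15, -1, 0, 0, 0, 0],
    [0.15, -1, 0, 0, 0, 0],
    [0.13, -1, 0, 0, 0, 0],
  ],
  grip_force=50,
)

```text
time: 6.97
tool_pos: [0.4846, -0.2138, 0.2338]
ee_rot: [-0.0, 1.0, 0.0, -0.001]
wrist_force: [-0.3, 0.4, -1.4]
finger_gap: 0.0192
gripper_force: 50.0
```

Call:
drive_tool(
  deltas=[
    [0, -0.4, 0, 0, 0, 0],
    [0, 0, 0, 0, 0, 0],
    [0, 0, 0, 0, 0, 0],
    [0, 0, 0, 0, 0, 0],
  ],
)

```text
time: 7.3
tool_pos: [0.4861, -0.2187, 0.2342]
ee_rot: [-0.001, 1.0, 0.0, -0.0]
wrist_force: [0.0, 0.5, -0.3]
finger_gap: 0.0193
gripper_force: 50.0
```

```bash
python3 - <<'E'
from h import *
s=telemetry.observe();t=s['tool_pos'];print(t,s['wrist_force'])
w=optics.get_image('wrist');p=optics.get_image('scene')
f=t+[0,0,-.145]
for q in (w,p):
  print('foot',proj(q,f).round(1),'centre',proj(q,[.487,-.22,.038]).round(1))
  for l in ['bead_dish','bead_1']: print(l,[(np.round(d['position'],3).tolist(),round(d['conf'],2)) for d in models.spot_in(q,l)[:8]])
u,v=proj(w,f)[0].astype(int);a=max(0,u-100);b=max(0,v-120);a2=cv2.resize(w['color'][b:b+200,a:a+200],(400,400))
u,v=proj(p,f)[0].astype(int);c=max(0,u-60);d=max(0,v-60);b2=cv2.resize(p['color'][d:d+120,c:c+120],(400,400))
print(a,b,c,d)
cv2.imwrite('pics/d1.png',cv2.convertScaleAbs(np.hstack([a2,b2]),alpha=1.15))
E
```

```text
[ 0.48613046 -0.21874226  0.23418976] [ 0.04028091  0.50416962 -0.25004924]
foot [[325.9 225.1]] centre [[324.7 215.8]]
bead_dish [([0.488, -0.232, 0.005], 0.56)]
bead_1 [([0.464, -0.212, 0.016], 0.79), ([0.485, -0.19, 0.021], 0.65), ([0.513, -0.207, 0.018], 0.63), ([0.46, -0.241, 0.017], 0.55), ([0.512, -0.246, 0.019], 0.52), ([0.489, -0.259, 0.018], 0.47)]
foot [[393.3 250.9]] centre [[391.7 277.2]]
bead_dish [([0.493, -0.223, 0.013], 0.72)]
bead_1 []
225 105 333 190
```

View pics/d1.png

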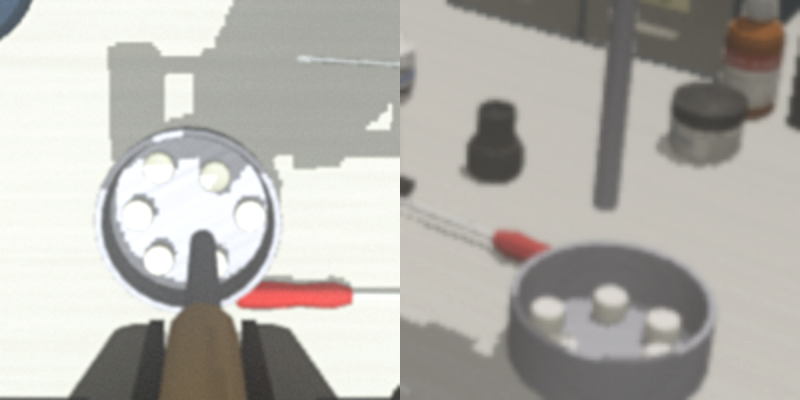

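The wrist crop shows a ring of six beads around (189,216), with the rod foot at (203,240). The dish centre is about 7 mm further in −y than I assumed, so I use (0.486, −0.226). The middle is clear, so I'll go down.

Call:
drive_tool(
  deltas=[
    [0, -0.36, 0, 0, 0, 0],
    [0, 0, 0.5, 0, 0, 0],
    [0, 0, 0.5, 0, 0, 0],
    [0, 0, 0.5, 0, 0, 0],
    [0, 0, 0.5, 0, 0, 0],
    [0, 0, 0.5, 0, 0, 0],
    [0, 0, 0.5, 0, 0, 0],
    [0, 0, 0.5, 0, 0, 0],
    [0, 0, 0.4, 0, 0, 0],
    [0, 0, 0, 0, 0, 0],
  ],
)

```text
time: 8.43
tool_pos: [0.485, -0.2267, 0.1546]
ee_rot: [-0.0, 1.0, 0.0, -0.002]
wrist_force: [-1.0, 0.2, -1.4]
finger_gap: 0.0192
gripper_force: 50.0
```

```bash
python3 - <<'E'
from h import *
s=telemetry.observe();print(s['tool_pos'],s['wrist_force'])
# circle tables, 36 rows/turn, radius 25, tool x=-X, tool y=+Y ; angle in tool frame
r=25/20;P=[np.zeros(2)]
for k in range(1,13): P.append(r*k/12*np.array([np.cos(np.radians(10*k-120)),np.sin(np.radians(10*k-120))]))
print(np.diff(P,axis=0).round(2).tolist())
a=np.radians(np.arange(0,361,10));C=r*np.c_[np.cos(a),np.sin(a)]
print(np.diff(C,axis=0).round(2).tolist())
E
```

```text
[ 0.48498887 -0.2267196   0.15462261] [-0.96183659  0.22764578 -1.4254126 ]
[[-0.04, -0.1], [-0.0, -0.11], [0.04, -0.11], [0.07, -0.1], [0.11, -0.08], [0.13, -0.05], [0.16, -0.02], [0.17, 0.02], [0.17, 0.07], [0.17, 0.11], [0.15, 0.16], [0.12, 0.2]]
[[-0.02, 0.22], [-0.06, 0.21], [-0.09, 0.2], [-0.12, 0.18], [-0.15, 0.15], [-0.18, 0.12], [-0.2, 0.09], [-0.21, 0.06], [-0.22, 0.02], [-0.22, -0.02], [-0.21, -0.06], [-0.2, -0.09], [-0.18, -0.12], [-0.15, -0.15], [-0.12, -0.18], [-0.09, -0.2], [-0.06, -0.21], [-0.02, -0.22], [0.02, -0.22], [0.06, -0.21], [0.09, -0.2], [0.12, -0.18], [0.15, -0.15], [0.18, -0.12], [0.2, -0.09], [0.21, -0.06], [0.22, -0.02], [0.22, 0.02], [0.21, 0.06], [0.2, 0.09], [0.18, 0.12], [0.15, 0.15], [0.12, 0.18], [0.09, 0.2], [0.06, 0.21], [0.02, 0.22]]
```

Spiral out first, then the circles.

Call:
drive_tool(
  deltas=[
    [-0.04, -0.1, 0, 0, 0, 0],
    [0, -0.11, 0, 0, 0, 0],
    [0.04, -0.11, 0, 0, 0, 0],
    [0.07, -0.1, 0, 0, 0, 0],
    [0.11, -0.08, 0, 0, 0, 0],
    [0.13, -0.05, 0, 0, 0, 0],
  ],
)

```text
time: 8.93
tool_pos: [0.4798, -0.2387, 0.1569]
ee_rot: [-0.0, 1.0, -0.0, 0.0]
wrist_force: [0.3, -0.2, -0.7]
finger_gap: 0.0194
gripper_force: 50.0
```

Call:
drive_tool(
  deltas=[
    [0.16, -0.02, 0, 0, 0, 0],
    [0.17, 0.02, 0, 0, 0, 0],
    [0.17, 0.07, 0, 0, 0, 0],
    [0.17, 0.11, 0, 0, 0, 0],
    [0.15, 0.16, 0, 0, 0, 0],
    [0.12, 0.2, 0, 0, 0, 0],
  ],
)

```text
time: 9.43
tool_pos: [0.4617, -0.2266, 0.1569]
ee_rot: [-0.001, 1.0, 0.0, 0.001]
wrist_force: [2.1, 0.8, -0.6]
finger_gap: 0.0191
gripper_force: 50.0
```

Call:
drive_tool(
  deltas=[
    [-0.02, 0.22, 0, 0, 0, 0],
    [-0.06, 0.21, 0, 0, 0, 0],
    [-0.09, 0.2, 0, 0, 0, 0],
    [-0.12, 0.18, 0, 0, 0, 0],
    [-0.15, 0.15, 0, 0, 0, 0],
    [-0.18, 0.12, 0, 0, 0, 0],
    [-0.2, 0.09, 0, 0, 0, 0],
    [-0.21, 0.06, 0, 0, 0, 0],
    [-0.22, 0.02, 0, 0, 0, 0],
  ],
)

```text
time: 10.18
tool_pos: [0.4868, -0.2025, 0.1567]
ee_rot: [-0.0, 1.0, -0.0, 0.0]
wrist_force: [0.7, -2.0, -1.7]
finger_gap: 0.019
gripper_force: 50.0
```

Call:
drive_tool(
  deltas=[
    [-0.22, -0.02, 0.08, 0, 0, 0],
    [-0.21, -0.06, 0, 0, 0, 0],
    [-0.2, -0.09, 0, 0, 0, 0],
    [-0.18, -0.12, 0, 0, 0, 0],
    [-0.15, -0.15, 0, 0, 0, 0],
    [-0.12, -0.18, 0, 0, 0, 0],
    [-0.09, -0.2, 0, 0, 0, 0],
    [-0.06, -0.21, 0, 0, 0, 0],
    [-0.02, -0.22, 0, 0, 0, 0],
  ],
)

```text
time: 10.93
tool_pos: [0.5105, -0.2274, 0.1548]
ee_rot: [-0.0, 1.0, 0.0, -0.001]
wrist_force: [-2.1, -0.6, -0.6]
finger_gap: 0.0192
gripper_force: 50.0
```

Call:
drive_tool(
  deltas=[
    [0.02, -0.22, 0, 0, 0, 0],
    [0.06, -0.21, 0, 0, 0, 0],
    [0.09, -0.2, 0, 0, 0, 0],
    [0.12, -0.18, 0, 0, 0, 0],
    [0.15, -0.15, 0, 0, 0, 0],
    [0.18, -0.12, 0, 0, 0, 0],
    [0.2, -0.09, 0, 0, 0, 0],
    [0.21, -0.06, 0, 0, 0, 0],
    [0.22, -0.02, 0, 0, 0, 0],
  ],
)

```text
time: 11.68
tool_pos: [0.4866, -0.2529, 0.1552]
ee_rot: [-0.0, 1.0, -0.0, 0.001]
wrist_force: [3.1, 3.4, -1.6]
finger_gap: 0.0194
gripper_force: 50.0
```

Call:
drive_tool(
  deltas=[
    [0.22, 0.02, 0, 0, 0, 0],
    [0.21, 0.06, 0, 0, 0, 0],
    [0.2, 0.09, 0, 0, 0, 0],
    [0.18, 0.12, 0, 0, 0, 0],
    [0.15, 0.15, 0, 0, 0, 0],
    [0.12, 0.18, 0, 0, 0, 0],
    [0.09, 0.2, 0, 0, 0, 0],
    [0.06, 0.21, 0, 0, 0, 0],
    [0.02, 0.22, 0, 0, 0, 0],
  ],
)

```text
time: 12.43
tool_pos: [0.4634, -0.2287, 0.1561]
ee_rot: [-0.0, 1.0, -0.002, 0.003]
wrist_force: [4.4, -0.8, -1.0]
finger_gap: 0.0189
gripper_force: 50.0
```

```bash
python3 - <<'E'
from h import *
s=telemetry.observe();t=s['tool_pos'];print(t,s['wrist_force'],s['time'])
w=optics.get_image('wrist');p=optics.get_image('scene')
f=t+[0,0,-.145]
for q in (w,p):
  print('foot',proj(q,f).round(1))
  print([(np.round(d['position'],3).tolist(),round(d['conf'],2)) for d in models.spot_in(q,'bead_1')[:8]])
u,v=proj(w,f)[0].astype(int);a=max(0,u-100);b=max(0,v-120);a2=cv2.resize(w['color'][b:b+200,a:a+200],(400,400))
c,d=330,200;b2=cv2.resize(p['color'][d:d+120,c:c+120],(400,400))
cv2.imwrite('pics/d2.png',cv2.convertScaleAbs(np.hstack([a2,b2]),alpha=1.1))
E
```

```text
[ 0.46335692 -0.22867645  0.15606793] [ 4.42903713 -0.75166645 -0.97739552] 12.4333
foot [[326.6 224.1]]
[([0.448, -0.234, 0.022], 0.82), ([0.467, -0.257, 0.02], 0.58), ([0.5, -0.192, 0.018], 0.52), ([0.478, -0.191, 0.016], 0.52), ([0.498, -0.261, 0.016], 0.51)]
foot [[388.  299.6]]
[([0.52, -0.233, 0.018], 0.57), ([0.5, -0.201, 0.015], 0.57)]
```

View pics/d2.png

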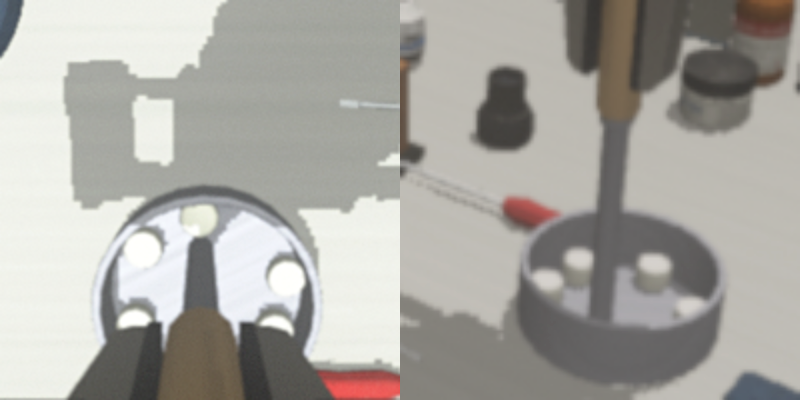

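The beads are moving along the wall and all are inside. In the wrist crop the foot is at about (200,240), well clear of the wall. I'll carry on.

Call:
drive_tool(
  deltas=[
    [-0.02, 0.22, 0.03, 0, 0, 0],
    [-0.06, 0.21, 0, 0, 0, 0],
    [-0.09, 0.2, 0, 0, 0, 0],
    [-0.12, 0.18, 0, 0, 0, 0],
    [-0.15, 0.15, 0, 0, 0, 0],
    [-0.18, 0.12, 0, 0, 0, 0],
    [-0.2, 0.09, 0, 0, 0, 0],
    [-0.21, 0.06, 0, 0, 0, 0],
    [-0.22, 0.02, 0, 0, 0, 0],
  ],
)

```text
time: 13.38
tool_pos: [0.4863, -0.2038, 0.1544]
ee_rot: [-0.0, 1.0, -0.001, 0.0]
wrist_force: [-1.0, -3.9, -1.4]
finger_gap: 0.0193
gripper_force: 50.0
```

Call:
drive_tool(
  deltas=[
    [-0.22, -0.02, 0, 0, 0, 0],
    [-0.21, -0.06, 0, 0, 0, 0],
    [-0.2, -0.09, 0, 0, 0, 0],
    [-0.18, -0.12, 0, 0, 0, 0],
    [-0.15, -0.15, 0, 0, 0, 0],
    [-0.12, -0.18, 0, 0, 0, 0],
    [-0.09, -0.2, 0, 0, 0, 0],
    [-0.06, -0.21, 0, 0, 0, 0],
    [-0.02, -0.22, 0, 0, 0, 0],
  ],
)

```text
time: 14.13
tool_pos: [0.5107, -0.2269, 0.1542]
ee_rot: [-0.001, 1.0, 0.001, -0.001]
wrist_force: [-2.1, 1.0, -0.0]
finger_gap: 0.0197
gripper_force: 50.0
```

Call:
drive_tool(
  deltas=[
    [0.02, -0.22, 0, 0, 0, 0],
    [0.06, -0.21, 0, 0, 0, 0],
    [0.09, -0.2, 0, 0, 0, 0],
    [0.12, -0.18, 0, 0, 0, 0],
    [0.15, -0.15, 0, 0, 0, 0],
    [0.18, -0.12, 0, 0, 0, 0],
    [0.2, -0.09, 0, 0, 0, 0],
    [0.21, -0.06, 0, 0, 0, 0],
    [0.22, -0.02, 0, 0, 0, 0],
  ],
)

```text
time: 14.88
tool_pos: [0.4856, -0.2512, 0.1543]
ee_rot: [-0.001, 1.0, 0.001, -0.0]
wrist_force: [0.2, 4.1, -0.6]
finger_gap: 0.0192
gripper_force: 50.0
```

Call:
drive_tool(
  deltas=[
    [0.22, 0.02, 0, 0, 0, 0],
    [0.21, 0.06, 0, 0, 0, 0],
    [0.2, 0.09, 0, 0, 0, 0],
    [0.18, 0.12, 0, 0, 0, 0],
    [0.15, 0.15, 0, 0, 0, 0],
    [0.12, 0.18, 0, 0, 0, 0],
    [0.09, 0.2, 0, 0, 0, 0],
    [0.06, 0.21, 0, 0, 0, 0],
    [0.02, 0.22, 0, 0, 0, 0],
  ],
)

```text
time: 15.63
tool_pos: [0.4621, -0.2291, 0.1551]
ee_rot: [-0.0, 1.0, -0.002, 0.002]
wrist_force: [3.3, -2.2, -1.0]
finger_gap: 0.0195
gripper_force: 50.0
```

Call:
drive_tool(
  deltas=[
    [-0.02, 0.22, 0, 0, 0, 0],
    [-0.06, 0.21, 0, 0, 0, 0],
    [-0.09, 0.2, 0, 0, 0, 0],
    [-0.12, 0.18, 0, 0, 0, 0],
    [-0.15, 0.15, 0, 0, 0, 0],
    [-0.18, 0.12, 0, 0, 0, 0],
    [-0.2, 0.09, 0, 0, 0, 0],
    [-0.21, 0.06, 0, 0, 0, 0],
    [-0.22, 0.02, 0, 0, 0, 0],
  ],
)

```text
time: 16.38
tool_pos: [0.4853, -0.2025, 0.1538]
ee_rot: [-0.001, 1.0, -0.0, -0.001]
wrist_force: [-0.7, -2.4, -1.7]
finger_gap: 0.0191
gripper_force: 50.0
```

Call:
drive_tool(
  deltas=[
    [-0.22, -0.02, 0, 0, 0, 0],
    [-0.21, -0.06, 0, 0, 0, 0],
    [-0.2, -0.09, 0, 0, 0, 0],
    [-0.18, -0.12, 0, 0, 0, 0],
    [-0.15, -0.15, 0, 0, 0, 0],
    [-0.12, -0.18, 0, 0, 0, 0],
    [-0.09, -0.2, 0, 0, 0, 0],
    [-0.06, -0.21, 0, 0, 0, 0],
    [-0.02, -0.22, 0, 0, 0, 0],
  ],
)

```text
time: 17.13
tool_pos: [0.5116, -0.2277, 0.1545]
ee_rot: [-0.0, 1.0, 0.0, 0.0]
wrist_force: [0.6, 0.3, -0.7]
finger_gap: 0.0193
gripper_force: 50.0
```

Call:
drive_tool(
  deltas=[
    [0.02, -0.22, 0, 0, 0, 0],
    [0.06, -0.21, 0, 0, 0, 0],
    [0.09, -0.2, 0, 0, 0, 0],
    [0.12, -0.18, 0, 0, 0, 0],
    [0.15, -0.15, 0, 0, 0, 0],
    [0.18, -0.12, 0, 0, 0, 0],
    [0.2, -0.09, 0, 0, 0, 0],
    [0.21, -0.06, 0, 0, 0, 0],
    [0.22, -0.02, 0, 0, 0, 0],
  ],
)

```text
time: 17.88
tool_pos: [0.4868, -0.2501, 0.1546]
ee_rot: [-0.001, 1.0, 0.002, 0.001]
wrist_force: [1.2, 6.6, 0.6]
finger_gap: 0.0187
gripper_force: 50.0
```

Call:
drive_tool(
  deltas=[
    [0.22, 0.02, 0, 0, 0, 0],
    [0.21, 0.06, 0, 0, 0, 0],
    [0.2, 0.09, 0, 0, 0, 0],
    [0.18, 0.12, 0, 0, 0, 0],
    [0.15, 0.15, 0, 0, 0, 0],
    [0.12, 0.18, 0, 0, 0, 0],
    [0.09, 0.2, 0, 0, 0, 0],
    [0.06, 0.21, 0, 0, 0, 0],
    [0.02, 0.22, 0, 0, 0, 0],
  ],
)

```text
time: 18.63
tool_pos: [0.4623, -0.2272, 0.1549]
ee_rot: [-0.001, 1.0, -0.0, 0.002]
wrist_force: [2.1, 1.9, -1.6]
finger_gap: 0.0194
gripper_force: 50.0
```

Call:
drive_tool(
  deltas=[
    [-0.25, 0, 0, 0, 0, 0],
    [-0.25, 0, 0, 0, 0, 0],
    [-0.25, 0, 0, 0, 0, 0],
    [-0.25, 0, 0, 0, 0, 0],
    [0, 0, -0.4, 0, 0, 0],
    [0, 0, -0.7, 0, 0, 0],
    [0, 0, -0.7, 0, 0, 0],
    [0, 0, -0.7, 0, 0, 0],
    [0, 0, -0.7, 0, 0, 0],
    [0, 0, -0.7, 0, 0, 0],
  ],
)

```text
time: 19.47
tool_pos: [0.4806, -0.228, 0.2335]
ee_rot: [-0.0, 1.0, -0.0, -0.0]
wrist_force: [0.6, 0.4, -1.1]
finger_gap: 0.0193
gripper_force: 50.0
```

Call:
drive_tool(
  deltas=[
    [-0.1, 1, -0.2, 0, 0, 0],
    [-0.15, 1, 0, 0, 0, 0],
    [-0.15, 1, 0, 0, 0, 0],
    [-0.15, 1, 0, 0, 0, 0],
    [-0.15, 1, 0, 0, 0, 0],
    [-0.15, 1, 0, 0, 0, 0],
    [-0.15, 1, 0, 0, 0, 0],
    [-0.15, 1, 0, 0, 0, 0],
    [-0.15, 1, 0, 0, 0, 0],
    [-0.15, 1, 0, 0, 0, 0],
  ],
)

```text
time: 20.3
tool_pos: [0.5098, -0.0271, 0.2369]
ee_rot: [-0.0, 1.0, -0.0, -0.0]
wrist_force: [0.7, -0.8, -0.8]
finger_gap: 0.0193
gripper_force: 50.0
```

Call:
drive_tool(
  deltas=[
    [-0.25, 0.3, 0, 0, 0, 0],
    [0, 0, 0, 0, 0, 0],
    [0, 0, 0, 0, 0, 0],
    [0, 0, 0, 0, 0, 0],
  ],
)

```text
time: 20.63
tool_pos: [0.5147, -0.0232, 0.2365]
ee_rot: [0.001, 1.0, -0.0, -0.0]
wrist_force: [0.5, 0.4, -0.9]
finger_gap: 0.0191
gripper_force: 50.0
```

```bash
python3 - <<'E'
from h import *
s=telemetry.observe();t=s['tool_pos'];print(t,s['wrist_force'],s['time'])
w=optics.get_image('wrist');p=optics.get_image('scene')
f=t+[0,0,-.145]
for q in (w,p): print('foot',proj(q,f).round(1))
for q in (w,p): print([(np.round(d['position'],3).tolist(),round(d['conf'],2)) for d in models.spot_in(q,'bead_1')[:8]])
c=p['color'][90:270,220:400];b2=cv2.resize(c,(400,400),interpolation=2)
a2=cv2.resize(w['color'][140:260,260:380],(400,400),interpolation=2)
cv2.imwrite('pics/s3.png',cv2.convertScaleAbs(np.hstack([a2,b2]),alpha=1.3))
E
```

```text
[ 0.5147097  -0.02322842  0.23649729] [ 0.48762369  0.39621604 -0.92086418] 20.6333
foot [[326.2 225. ]]
foot [[306.7 208.9]]
[([0.454, -0.232, 0.018], 0.82), ([0.522, -0.243, 0.02], 0.8), ([0.456, -0.213, 0.018], 0.64), ([0.518, -0.203, 0.014], 0.64), ([0.476, -0.26, 0.014], 0.63)]
[([0.515, -0.25, 0.013], 0.62), ([0.493, -0.191, 0.016], 0.55), ([0.512, -0.21, 0.013], 0.54)]
```

View pics/s3.png

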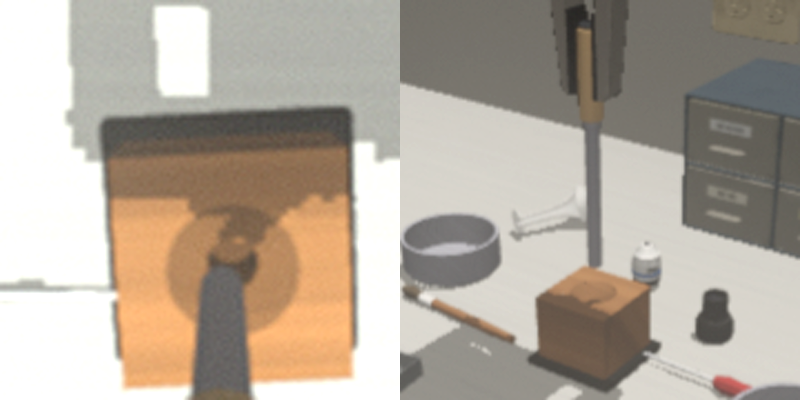

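The scene crop shows the foot at (594,265), as predicted. The wrist crop shows the socket centre at about (233,268), so it is roughly 3.5 mm in +y from the foot. I'll correct that and start down.

Call:
drive_tool(
  deltas=[
    [-0.06, 0.16, 0, 0, 0, 0],
    [0, 0, 0.3, 0, 0, 0],
    [0, 0, 0.4, 0, 0, 0],
    [0, 0, 0.4, 0, 0, 0],
    [0, 0, 0.3, 0, 0, 0],
    [0, 0, 0.3, 0, 0, 0],
    [0, 0, 0, 0, 0, 0],
  ],
)

```text
time: 21.42
tool_pos: [0.5151, -0.0183, 0.2007]
ee_rot: [-0.0, 1.0, -0.0, -0.001]
wrist_force: [-1.3, 0.3, -1.4]
finger_gap: 0.019
gripper_force: 50.0
```

Call:
drive_tool(
  deltas=[
    [0, 0, 0.15, 0, 0, 0],
    [0, 0, 0.15, 0, 0, 0],
    [0, 0, 0.15, 0, 0, 0],
    [0, 0, 0.15, 0, 0, 0],
    [0, 0, 0, 0, 0, 0],
  ],
)

```text
time: 21.83
tool_pos: [0.5158, -0.0182, 0.1899]
ee_rot: [-0.0, 1.0, -0.0, -0.0]
wrist_force: [0.1, 0.0, -0.7]
finger_gap: 0.019
gripper_force: 50.0
```

Call:
drive_tool(
  deltas=[
    [0, -0.06, 0.15, 0, 0, 0],
    [0, 0, 0.2, 0, 0, 0],
    [0, 0, 0.25, 0, 0, 0],
    [0, 0, 0.25, 0, 0, 0],
    [0, 0, 0.25, 0, 0, 0],
    [0, 0, 0.2, 0, 0, 0],
    [0, 0, 0.1, 0, 0, 0],
    [0, 0, 0, 0, 0, 0],
  ],
)

```text
time: 22.5
tool_pos: [0.5157, -0.0194, 0.1618]
ee_rot: [-0.0, 1.0, -0.0, -0.001]
wrist_force: [0.3, -0.2, -0.9]
finger_gap: 0.0191
gripper_force: 50.0
```

Call:
drive_tool(
  deltas=[
    [0, 0, 0.1, 0, 0, 0],
    [0, 0, 0.1, 0, 0, 0],
    [0, 0, 0.05, 0, 0, 0],
    [0, 0, 0.05, 0, 0, 0],
    [0, 0, 0, 0, 0, 0],
  ],
)

```text
time: 22.92
tool_pos: [0.516, -0.0194, 0.1563]
ee_rot: [-0.0, 1.0, -0.0, -0.0]
wrist_force: [0.7, -0.5, -0.6]
finger_gap: 0.0192
gripper_force: 50.0
```

Call:
drive_tool(
  deltas=[
    [0, 0, 0.05, 0, 0, 0],
    [0, 0, 0, 0, 0, 0],
    [0, 0, 0, 0, 0, 0],
  ],
)

```text
time: 23.17
tool_pos: [0.5161, -0.0194, 0.1554]
ee_rot: [-0.0, 1.0, 0.0, 0.0]
wrist_force: [-0.1, -0.4, -0.8]
finger_gap: 0.0192
gripper_force: 50.0
```

Step down until contact shows.

Call:
drive_tool(
  deltas=[
    [0, 0, 0.05, 0, 0, 0],
    [0, 0, 0.03, 0, 0, 0],
    [0, 0, 0, 0, 0, 0],
  ],
)

```text
time: 23.42
tool_pos: [0.5168, -0.0195, 0.1551]
ee_rot: [-0.0, 1.0, 0.0, 0.001]
wrist_force: [-1.9, 0.4, 9.3]
finger_gap: 0.0193
gripper_force: 50.0
```

Contact at 9 N at the original height, so the rod is home. I'll release it and rise.

Call:
drive_tool(
  deltas=[
    [0, 0, -0.03, 0, 0, 0],
    [0, 0, 0, 0, 0, 0],
    [0, 0, 0, 0, 0, 0],
    [0, 0, 0, 0, 0, 0],
    [0, 0, 0, 0, 0, 0],
    [0, 0, 0, 0, 0, 0],
  ],
  gripper=60,
)

```text
time: 23.92
tool_pos: [0.516, -0.0194, 0.1542]
ee_rot: [-0.0, 1.0, -0.0, -0.0]
wrist_force: [0.2, -0.7, 0.3]
finger_gap: 0.0575
gripper_force: 0.0
```

Call:
drive_tool(
  deltas=[
    [0, 0, -0.5, 0, 0, 0],
    [0, 0, -0.9, 0, 0, 0],
    [0, 0, -0.9, 0, 0, 0],
    [0, 0, -0.9, 0, 0, 0],
    [0, 0, -0.9, 0, 0, 0],
    [0, 0, -0.9, 0, 0, 0],
    [0, 0, -0.9, 0, 0, 0],
    [0, 0, -0.9, 0, 0, 0],
    [0, 0, 0, 0, 0, 0],
    [0, 0, 0, 0, 0, 0],
  ],
)

```text
time: 24.75
tool_pos: [0.5165, -0.0195, 0.2915]
ee_rot: [-0.0, 1.0, 0.0, 0.001]
wrist_force: [-0.7, 0.1, 0.1]
finger_gap: 0.0602
gripper_force: 0.0
```

```bash
python3 - <<'E'
from h import *
s=telemetry.observe();print(s['tool_pos'],s['time'])
w=optics.get_image('wrist');p=optics.get_image('scene')
b2=cv2.resize(p['color'][140:320,255:435],(400,400),interpolation=2)
a2=cv2.resize(w['color'][120:260,110:380],(400,207),interpolation=2)
o=np.zeros((400,800,3),np.uint8);o[:207,:400]=a2;o[:,400:]=b2
cv2.imwrite('pics/e.png',cv2.convertScaleAbs(o,alpha=1.2))
E
```

```text
[ 0.51653964 -0.0194733   0.29148639] 24.75
```

View pics/e.png

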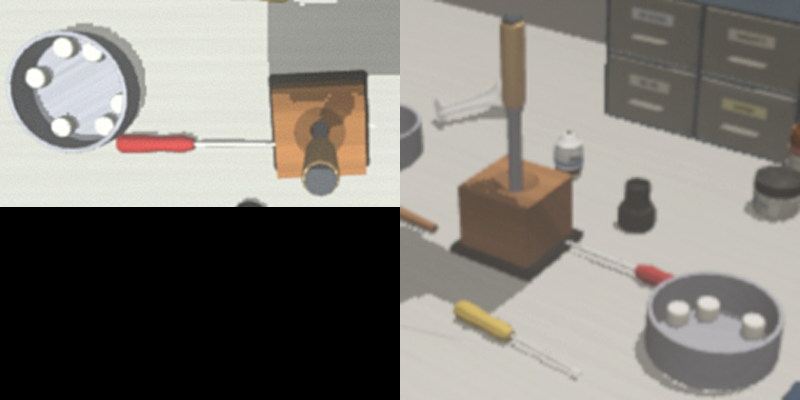

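The rod stands upright at full depth, with its top at (320,180) in the wrist crop. All six beads are in the dish and have moved. The gripper is clear.

```bash
python3 -c "
from plant import arm
print(arm.job_done())"
```

```text
the job is handed in; nothing more can be done
None
```

The job is handed in: I stirred the beads for about 3 wide turns with all six still in the dish, then put the rod back upright and fully home and let go, with the arm clear at about 25 s.

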